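# Load the carburettor leak tester and set its regulator to the index

### The job

Stand the carburettor upright in the square nest of the green test stand, its black bell mouth towards the robot's side of the stand (the side from which the keeper bar's free end sticks out), then swing the keeper bar with the red handle fully across above it. Only then turn the black regulator knob clockwise until its white pointer line points at the red index mark, leaving the mark itself and the other things on the bench where they are.

Things in the scene. Friction and masses are not known exactly. Their poses are not given: they have to be found in the camera images.
- carb: Carburettor, 0.45 kg, upright on its metal bowl (52 x 46 x 40 mm tall). Origin: centre of the bowl's underside, z up. Throat tube 36 mm dia along x, axis 55 mm up, from x = -52 (black bell mouth 48 mm dia) to +50 mm (flange 44 mm square). Tower on the z axis: metal 36 mm dia to 85 mm height, then black cap 40 mm dia to 115 mm: grip that from above. Starts on the rubber mat, mouth roughly to the robot.
- carb_mouth (a point): Centre of the carburettor's black bell mouth, at (-52, 0, 55) mm in the carburettor's frame.
- stand: Fixed green test stand, deck 200 (x) x 320 (y) x 22 mm; origin: centre of its underside; its -x side faces the robot (yaw up to 0.18 rad). Nest at y = +75 mm, regulator knob at (0, -95) mm, gauge 54 mm dia, 52 mm high at (62, -10) mm.
- nest (a point): Centre of the nest floor, at (0, 75, 22) mm in the stand's frame, axes as the stand's. Four aluminium fences 20 mm high, 6 mm thick leave 66 (x) x 60 (y) mm for the bowl; the tube passes over them. The carburettor's origin goes here, its x along the stand's x (mouth on the -x side).
- keeper (a joint): Keeper bar angle, rad: 0 = open, pointing along the stand's -x; 1.571 = fully across (a stop), pointing along the stand's -y over the mouth end of the seated carburettor. Closes counter-clockwise seen from above; light friction (0.05 N m), stays where left.
- keeper_pivot (a point): On the keeper bar's vertical hinge axis, on top of its 18 mm dia steel post, at (-42, 125, 108) mm in the stand's frame, at the underside of the bar.
- keeper_grip (a point): On the axis of the keeper bar's upright red handle (20 mm dia, 52 mm tall, on the bar's free end, 100 mm from the hinge axis), 32 mm above the bar's top face, 20 mm below the handle's top, 150 mm above the bench. Bar: steel, 12 mm wide, 10 mm thick, underside 86 mm above the deck. x axis: from handle to hinge.
- knob_grip (a point): On the vertical axis of the black regulator knob, 63 mm above the bench: grip height. Disc 64 mm dia (top 35 mm above the bench) with a bar grip across it, 60 mm long (this point's y), 16 mm wide (x), top 77 mm above the bench. Turns with the knob: clockwise from above from near its stop, drag 0.06 N m, stays where left, can pass the mark.
- knob_tip (a point): End of the white pointer line on top of the knob's bar, 30 mm out from the knob's axis along the knob's +y, 77 mm above the bench; axes turn with the knob.
- index_mark (a point): Red tab (9 x 20 mm) on the aluminium ring (112 mm dia, top 26 mm above the bench) round the knob's foot, 45 mm from the knob's axis along this point's +y. The ring is stiff and must not be turned. At the start the mark is 0.7 to 2.4 rad clockwise of the pointer.
- mat: Black rubber mat, fixed, 280 (x) x 240 (y) x 4 mm, on which the dismantled parts lie; origin at the centre of its underside.
- piston: Aluminium piston, 50 mm dia, 52 mm tall, upright on the mat; to be left alone. Origin under its centre.
- spanner: Steel spanner 160 mm long lying on the mat along its own x; to be left alone.
- spray_can: Blue spray can 60 mm dia, 140 mm tall, at the back; to be left alone. Origin under its centre.
- water_bottle: Clear bottle with green band, 72 mm dia, 200 mm tall, at the right side; to be left alone. Origin under its centre.
- tape_roll: Yellow roll of tape 90 mm dia, 40 mm tall; to be left alone. Origin under its centre.
- jar: Amber jar with red cap, 70 mm dia, 90 mm tall; to be left alone. Origin under its centre.
There are look-alikes about, which are no part of the job. Leave any blue or turquoise look-alike of the carb alone.

How it is judged:
By the outcome, as a careful person would: the job done as asked, in the order asked, and still so for the second after the job is handed in, with the robot touching nothing.
It also fails if it takes over 72 s, if anything falls off the work surface, if the arm or the gripper's body presses on something with over 40 N, if the wrist force passes 120 N, or if a joint passes its speed limit or range.

### The arm

A 6-joint arm with a two-finger parallel gripper is mounted at the origin on the work surface. World frame = base frame: x ahead of the robot, y to its left, z up, the work surface at z = 0. Lengths are in m, angles in rad, forces in N, time in s.
With the tool pointing down it reaches from about 0.3 to 0.775 m from the base axis. Payload 14.6 kg.
Tool frame: the origin (TCP) lies on the centre line of the jaws, within the pads' length; the fingertips stand 11 mm ahead of it and the grasp point (between the pads) lies 8 mm behind it; y points along the fingers, x is the direction in which the jaws open and shut, and the axes are right-handed (so a half turn about y gives the same grasp; the last joint's range is limited). The gripper opens to 94 mm and grips with 3 to 60 N. Pads are 16 mm wide; open, the fingers measure 119 mm over their backs; the gripper's body (75 mm by 177 mm) begins 78 mm behind the grasp point.
Start: joints at [-1.31, 0.3, 1.521, -0, 1.321, -0.067], TCP at [0.177, -0.521, 0.216] pointing down, gripper open.
Joint ranges: [-3.03, 3.03], [-0.79, 2.21], [0.23, 2.52], [-1.04, 4.18], [0, 3.07], [-2.55, 2.55]. Speed limits (rad/s): [2.22, 2.22, 2.57, 3.14, 3.14, 3.14].

### API

Orientations are given as [roll, pitch, yaw] about the fixed x, y, z axes, in that order (R = Rz(yaw) Ry(pitch) Rx(roll)).
In Python, from station import ctrl, imaging gives the robot as it stands. The module is installed in compiled form; this text tells all that it offers.
- The arm moves only by the tool apply_moves, never from a script. Its argument "deltas" is a list of rows, each an object with "dp": the shift along the tool's x, y, z in m, a list of three; "roll": the turn about the tool's y in rad; "grip": the closure, from -1 (fully open) to 1 (shut). In form: [{"dp": [tx, ty, tz], "roll": roll, "grip": grip}, ...]. A call has 1 to 10 rows; each row shifts and turns the commanded pose from where the row before left it, along the tool's axes as they then stand; what a row does not reach is not made up. A row lasts 1/8 s, in which the tool goes at most 62.5 mm and 10.7 degrees, less where a joint would pass 70% of its speed; a pose out of reach is approached as far as the arm can. A call with a gripper value outside its range is refused whole. The fingers move at their own pace and stop on an object; "newtons" is the grip in N (left out, the last holds). Time passes only in rows, so rows that do not move let the fingers close. It gives the time, the measured TCP pose, the force and the opening at its end, in the units of the state.
- ctrl.get_obs(): the state, without advancing time (a new reading comes with each control period).
- imaging.camera(name): name is "scene" or "top" or "wrist"; returns the picture (420x560x3 uint8, blue, green, red); there is no depth.
- imaging.camera_info(name): a dict with "K" (3x3 intrinsics, pixels), "D" ([k1, k2, p1, p2, k3] as OpenCV has them; the pictures are not rectified), "world_from_camera" (4x4, takes a point from camera to world coordinates). Camera axes: x right, y down, z forward; pixel columns grow to the right and rows downward; lengths in m; the calibration is good to about 2 mm. A picture is of the moment at which its call begins: read the wrist's pose just before it. camera_info takes no time and is no camera call; for the wrist camera it gives the pose at the moment of the call.
- ctrl.hand_in(): hands the job in, once; it reports no verdict.
The state is a dict: "time_s": time; "qpos": joint angles; "joint_vel": joint speeds; "tau": joint torques, N m; "ee_pos": TCP position; "eef_rot": TCP orientation; "force": force on the tool from outside, world axes, zero at the start; "moment": the same for the moment, N m; "grip_width": finger opening in m.
Only numpy, scipy, OpenCV 4.12 (cv2) and the standard library are available. Lean on these libraries where they do the work, as an engineer would, in place of code of your own. Each camera call takes 0.05 s, during which the arm holds its last target. There are 200 camera calls.

## Working session

There is one attempt and no reset: what is moved stays moved. The work goes in short steps, Python scripts to look and compute and a tool call to move; the robot and the scene stay as the last step left them, time stands still between calls to the robot, and variables do not carry over. Pictures are saved under pics/ and viewed, about 8 in all and at most 12, crops included, and the job is handed in when it is done.

Besides the shell and the picture viewer there is one more tool, called as name(argument=value, ...), one argument or row to a line, values as JSON. apply_moves: Moves the arm, as the interface text tells. Its arguments: {"type":"object","properties":{"deltas":{"type":"array"},"newtons":{"type":"number"}},"required":["deltas"]}

```bash
mkdir -p pics; cat > h.py <<'E'
import numpy as np, cv2, json
from station import ctrl, imaging
from scipy.spatial.transform import Rotation as Ro
def snap(name,fn):
    o=ctrl.get_obs(); i=imaging.camera_info(name); im=imaging.camera(name)
    cv2.imwrite('pics/'+fn+'.png',im)
    json.dump({k:np.array(i[k]).tolist() for k in i if k in('K','D','world_from_camera')},open('pics/'+fn+'.json','w'))
    return im
def info(fn):
    d=json.load(open('pics/'+fn+'.json')); return {k:np.array(v) for k,v in d.items()}
def ray(fn,p):
    d=info(fn); u=cv2.undistortPoints(np.array([[p]],float),d['K'],d['D'])[0,0]
    T=d['world_from_camera']; return T[:3,3],T[:3,:3]@np.array([u[0],u[1],1])
def atz(fn,p,z):
    o,d=ray(fn,p); return o+d*(z-o[2])/d[2]
def tri(*obs):
    A=np.zeros((3,3));b=np.zeros(3);R=[]
    for fn,p in obs:
        o,d=ray(fn,p); d=d/np.linalg.norm(d); P=np.eye(3)-np.outer(d,d); A+=P;b+=P@o;R.append((o,P))
    x=np.linalg.solve(A,b); return x,[float(np.linalg.norm(P@(x-o))) for o,P in R]
def proj(fn,X):
    d=info(fn); T=np.linalg.inv(d['world_from_camera'])
    r=cv2.Rodrigues(T[:3,:3])[0]
    return cv2.projectPoints(np.array(X,float).reshape(-1,1,3),r,T[:3,3],d['K'],d['D'])[0].reshape(-1,2)
E
python3 - <<'E'
from h import *
a=snap('scene','s0');b=snap('top','t0')
o=ctrl.get_obs();print({k:np.round(v,3).tolist() for k,v in o.items()})
print(Ro.from_euler('xyz',o['eef_rot']).as_matrix().round(3))
for n in('s0','t0'):print(info(n)['world_from_camera'].round(3).tolist(),info(n)['K'].round(1).tolist())
E
```

```text
{'time_s': 0.1, 'qpos': [-1.31, 0.3, 1.521, -0.0, 1.321, -0.067], 'joint_vel': [0.0, -0.0, -0.002, -0.001, -0.001, 0.0], 'tau': [0.002, -53.264, -35.328, 0.071, 0.024, -0.0], 'ee_pos': [0.177, -0.521, 0.216], 'eef_rot': [-1.571, 0.001, -1.243], 'force': [-0.264, 0.1, -0.305], 'moment': [-0.032, 0.009, 0.018], 'grip_width': 0.094}
[[ 0.322 -0.     0.947]
 [-0.947  0.001  0.322]
 [-0.001 -1.     0.   ]]
[[-0.143, 0.621, -0.771, 1.525], [0.99, 0.084, -0.115, 0.163], [-0.006, -0.779, -0.627, 0.94], [0.0, 0.0, 0.0, 1.0]] [[508.1, 0.0, 276.1], [0.0, 508.1, 213.7], [0.0, 0.0, 1.0]]
[[0.014, -0.997, 0.082, 0.448], [-1.0, -0.013, 0.007, 0.008], [-0.006, -0.082, -0.997, 1.307], [0.0, 0.0, 0.0, 1.0]] [[412.1, 0.0, 278.1], [0.0, 412.1, 205.8], [0.0, 0.0, 1.0]]
```

View pics/t0.png

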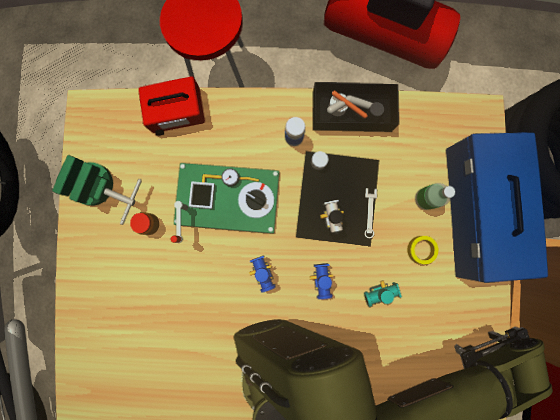

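View pics/s0.png

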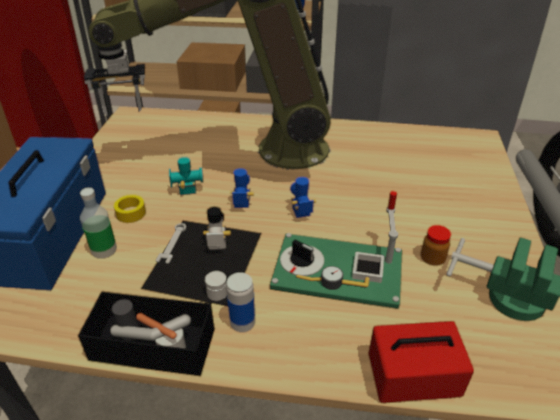

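The top view shows the stand near (228,198), knob (256,200), red mark near (262,187), keeper handle (175,239) and the real carb on the mat at (332,215). The scene view shows the carb at (216,230). I'll enlarge both.

```bash
python3 - <<'E'
from h import *
a=cv2.imread('pics/t0.png');b=cv2.imread('pics/s0.png')
f=lambda i,x,y,w,h,s:cv2.resize(i[y:y+h,x:x+w],None,fx=s,fy=s,interpolation=cv2.INTER_CUBIC)
A=f(a,165,152,120,100,4) # 480x400
B=f(a,300,185,80,60,4)  #320x240
C=f(b,265,185,150,120,3.2)#480x384
D=f(b,180,195,80,64,4) #320x256
im=np.zeros((600,800,3),np.uint8)
A=f(a,165,152,120,95,3.125);C=f(b,265,185,150,120,3)
im[:A.shape[0],:A.shape[1]]=A; im[:240,400:720]=B
im[300:300+300][:]=0
C=f(b,265,185,150,120,2.5); im[300:600,0:375]=C; im[300:556,400:720]=D
cv2.imwrite('pics/m0.png',im)
E
```

```text
(no output)
```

View pics/m0.png

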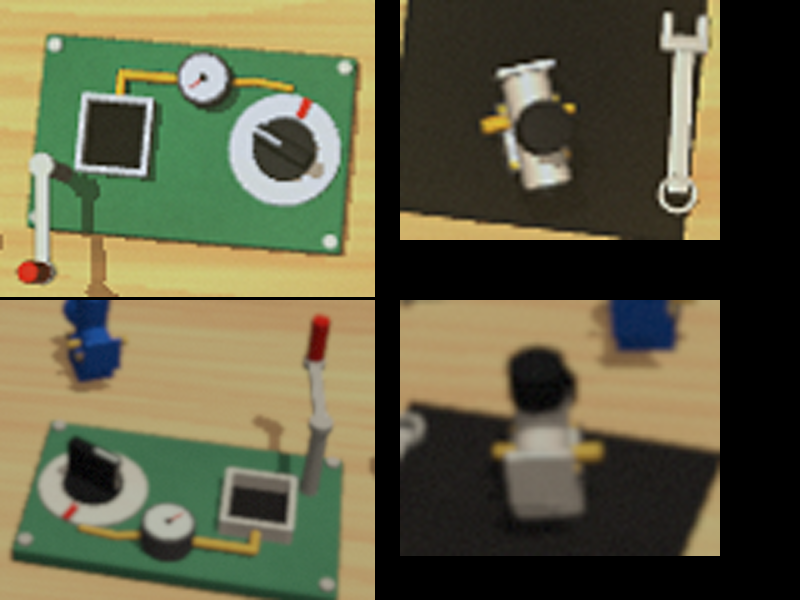

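The crop shows the cap at top px (336,217), flange at the far end (331.8,202), stand screws, pointer and mark. Coarse estimates next.

```bash
python3 - <<'E'
from h import *
c=lambda x,y:(165+x/3.125-.5+.16,152+y/3.125-.34)
d=lambda x,y:(265+x/2.5-.3,185+(y-300)/2.5-.3)
e=lambda x,y:(300+(x-400)/4-.4,185+y/4-.4)
g=lambda x,y:(180+(x-400)/4-.4,195+(y-300)/4-.4)
for n,p in dict(s1=(55,44),s2=(345,67),s3=(330,241)).items(): print(n,atz('t0',c(*p),.022).round(4))
for n,p in dict(sA=(57,426),sB=(25,538),sC=(328,584),sD=(335,463)).items(): print(n,atz('s0',d(*p),.022).round(4))
print('nest',atz('t0',c(117,134),.042),'tops')
print('knob disc',atz('t0',c(285,149),.035),'ring',atz('t0',c(285,149),.026),'mark',atz('t0',c(304,108),.026),'tip',atz('t0',c(256,127),.077),'far bar', atz('t0',c(318,170),.077))
print('pivot',tri(('t0',c(41,163)),('s0',d(320,422))))
print('handle top',atz('t0',c(27,270),.172),tri(('t0',c(27,270)),('s0',d(322,320))))
print('cap',atz('t0',e(545,127),.119),tri(('t0',e(545,127)),('s0',g(540,362))))
print('flange',atz('t0',e(527,68),.081))
for n,p in dict(piston=(320,160),can=(296,124),jar=(141,224)).items(): print(n,atz('t0',p,.08).round(3))
E
```

```text
s1 [0.678  0.3251 0.022 ]
s2 [0.6574 0.029  0.022 ]
s3 [0.4819 0.0414 0.022 ]
sA [0.4834 0.0383 0.022 ]
sB [0.6553 0.028  0.022 ]
sC [0.6769 0.3249 0.022 ]
sD [0.503  0.3386 0.022 ]
nest [0.58430642 0.25425898 0.042     ] tops
knob disc [0.57217108 0.08714038 0.035     ] ring [0.57304895 0.08769792 0.026     ] mark [0.61461648 0.06940295 0.026     ] tip [0.58898186 0.11288434 0.077     ] far bar [0.54826515 0.0524952  0.077     ]
pivot (array([0.54824531, 0.30977858, 0.11563572]), [0.0013780499521501679, 0.0013780499521502038])
handle top [0.44790153 0.30649005 0.172     ] (array([0.44792231, 0.30729478, 0.16733166]), [0.00040816963843195455, 0.00040816963843176606])
cap [ 0.5176909  -0.15024706  0.119     ] (array([ 0.51782487, -0.15048596,  0.11630838]), [0.00012141973770762589, 0.00012141973770770002])
flange [ 0.56394494 -0.14167974  0.081     ]
piston [ 0.69  -0.107  0.08 ]
can [ 0.801 -0.034  0.08 ]
jar [0.488 0.432 0.08 ]
```

```bash
cat >> h.py <<'E'
def plan(x,y,z,ang=None):
    "first translate in present tool axes, then roll so tool x is at world angle ang (deg)"
    o=ctrl.get_obs();R=Ro.from_euler('xyz',o['eef_rot']).as_matrix();p=np.array(o['ee_pos'])
    d=R.T@(np.array([x,y,z])-p);a=np.degrees(np.arctan2(R[1,0],R[0,0]))
    print('at',p.round(4),'xang',a.round(2),'tilt',R[:,1].round(4),'dp',d.round(4),'n>=',np.linalg.norm(d)/.0625,end=' ')
    if ang is not None: r=-np.radians((ang-a+180)%360-180);print('roll',r.round(4),r/.187,end='')
    print()
E
python3 - <<'E'
from h import *
plan(.46,-.17,.24,10)
o=ctrl.get_obs();R=Ro.from_euler('xyz',o['eef_rot']).as_matrix()
T=imaging.camera_info('wrist')['world_from_camera'];T=np.array(T)
print('cam in tool',(R.T@(T[:3,3]-o['ee_pos'])).round(3),(R.T@T[:3,:3]).round(2).tolist(),np.array(imaging.camera_info('wrist')['K'])[0])
E
```

```text
at [ 0.177  -0.5205  0.216 ] xang -71.22 tilt [-3.e-04  9.e-04 -1.e+00] dp [-0.2408 -0.0238  0.3808] n>= 7.218121700530969 roll -1.4175 -7.5803724220617195
cam in tool [-0.    -0.169  0.075] [[1.0, 0.0, 0.0], [-0.0, -0.26, 0.97], [0.0, -0.97, -0.26]] [295.96835447   0.         281.93023126]
```

apply_moves(
  deltas=[
    {"dp": [-0.024, -0.0024, 0.038], "roll": 0, "grip": -1},
    {"dp": [-0.024, -0.0024, 0.038], "roll": 0, "grip": -1},
    {"dp": [-0.024, -0.0024, 0.038], "roll": 0, "grip": -1},
    {"dp": [-0.024, -0.0024, 0.038], "roll": 0, "grip": -1},
    {"dp": [-0.024, -0.0024, 0.038], "roll": 0, "grip": -1},
    {"dp": [-0.024, -0.0024, 0.038], "roll": 0, "grip": -1},
    {"dp": [-0.024, -0.0024, 0.038], "roll": 0, "grip": -1},
    {"dp": [-0.024, -0.0024, 0.038], "roll": 0, "grip": -1},
    {"dp": [-0.024, -0.0024, 0.038], "roll": 0, "grip": -1},
    {"dp": [-0.024, -0.0024, 0.038], "roll": 0, "grip": -1},
  ],
)

```text
time_s: 1.35
ee_pos: [0.4602, -0.1698, 0.2404]
eef_rot: [-1.571, 0.0, -1.243]
force: [0.6, -1.1, 0.3]
grip_width: 0.0944
```

apply_moves(
  deltas=[
    {"dp": [0, 0, 0], "roll": -0.177, "grip": -1},
    {"dp": [0, 0, 0], "roll": -0.177, "grip": -1},
    {"dp": [0, 0, 0], "roll": -0.177, "grip": -1},
    {"dp": [0, 0, 0], "roll": -0.177, "grip": -1},
    {"dp": [0, 0, 0], "roll": -0.177, "grip": -1},
    {"dp": [0, 0, 0], "roll": -0.177, "grip": -1},
    {"dp": [0, 0, 0], "roll": -0.177, "grip": -1},
    {"dp": [0, 0, 0], "roll": -0.177, "grip": -1},
    {"dp": [0, 0, 0], "roll": 0, "grip": -1},
  ],
)

```text
time_s: 2.48
ee_pos: [0.4595, -0.1711, 0.2402]
eef_rot: [-1.571, 0.0, 0.172]
force: [0.1, 0.4, 0.2]
grip_width: 0.0937
```

```bash
python3 - <<'E'
from h import *
snap('wrist','w1');plan(.518,-.15,.20,10)
E
```

```text
at [ 0.4595 -0.1711  0.2403] xang 9.68 tilt [-3.e-04  1.e-04 -1.e+00] dp [0.0612 0.0402 0.011 ] n>= 1.1856075426729238 roll -0.0055 -0.029579348900632754
```

View pics/w1.png

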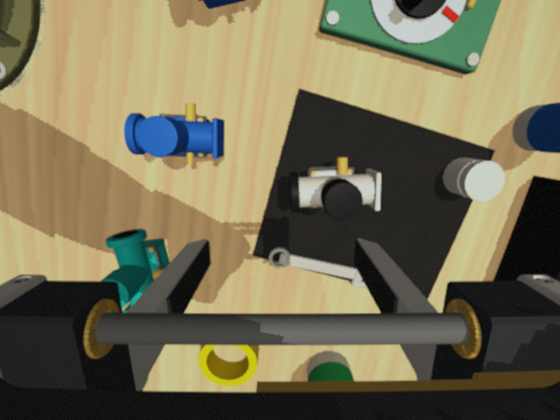

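Wrist view: cap centre (342,199), black bell mouth face (297,191) on the robot's side, flange centre (376,190); spanner behind, clear.

```bash
python3 - <<'E'
from h import *
print(tri(('w1',(342,199)),('t0',(335.9,216.4)),('s0',(214.6,210.1))))
for p in [(342,199)]: print(atz('w1',p,.119))
m=atz('w1',(296,191),.059);f=atz('w1',(377,190.5),.059);print(m,f,np.linalg.norm(f-m),np.degrees(np.arctan2(*(f-m)[1::-1])))
# fit check: project model with yaw
for yaw in (.1,.14,.18,.22):
  R=Ro.from_euler('z',yaw).as_matrix();o=np.array([.518,-.151,.004])
  P=[o+R@np.array(v) for v in [(0,0,.115),(-.052,0,.079),(-.052,.024,.055),(-.052,-.024,.055),(.05,.022,.077),(.05,-.022,.077)]]
  print(yaw,proj('w1',P).round(0).tolist(),proj('t0',P[4:]).round(1).tolist())
plan(.518,-.151,.20)
E
```

```text
(array([ 0.5181327 , -0.15046163,  0.11668239]), [0.00044081649578187363, 0.0005096812883564204, 0.00022876223565112568])
[ 0.51802186 -0.15002365  0.119     ]
[ 0.47577093 -0.16077529  0.059     ] [ 0.57200148 -0.14332101  0.059     ] 0.09780066813067523 10.28053472684812
0.1 [[342.0, 200.0], [289.0, 190.0], [290.0, 166.0], [287.0, 205.0], [382.0, 177.0], [376.0, 214.0]] [[325.5, 201.0], [340.1, 199.7]]
0.14 [[342.0, 200.0], [289.0, 191.0], [290.0, 168.0], [288.0, 207.0], [381.0, 175.0], [377.0, 213.0]] [[324.9, 201.3], [339.4, 199.5]]
0.18 [[342.0, 200.0], [289.0, 193.0], [289.0, 169.0], [289.0, 209.0], [381.0, 173.0], [378.0, 211.0]] [[324.3, 201.7], [338.7, 199.3]]
0.22 [[342.0, 200.0], [289.0, 195.0], [288.0, 171.0], [290.0, 210.0], [380.0, 171.0], [379.0, 209.0]] [[323.7, 202.1], [338.0, 199.1]]
at [ 0.4595 -0.1711  0.2403] xang 9.68 tilt [-3.e-04  1.e-04 -1.e+00] dp [0.0611 0.0402 0.01  ] n>= 1.1811462970798612
```

apply_moves(
  deltas=[
    {"dp": [0.03, 0, 0.0055], "roll": 0, "grip": -1},
    {"dp": [0.0313, 0, 0.0055], "roll": 0, "grip": -1},
    {"dp": [0, 0.04, 0], "roll": 0, "grip": -1},
    {"dp": [0, 0.04, 0], "roll": 0, "grip": -1},
    {"dp": [0, 0.04, 0], "roll": 0, "grip": -1},
    {"dp": [0, 0.022, 0], "roll": 0, "grip": -1},
    {"dp": [0, 0, 0], "roll": 0, "grip": -1},
    {"dp": [0, 0, 0], "roll": 0, "grip": -1},
  ],
  newtons=30,
)

```text
time_s: 3.52
ee_pos: [0.5185, -0.1499, 0.0995]
eef_rot: [-1.571, -0.001, 0.171]
force: [0.9, -1.1, -1.1]
grip_width: 0.0939
```

apply_moves(
  deltas=[
    {"dp": [0, 0, 0], "roll": 0, "grip": 1},
    {"dp": [0, 0, 0], "roll": 0, "grip": 1},
    {"dp": [0, 0, 0], "roll": 0, "grip": 1},
    {"dp": [0, 0, 0], "roll": 0, "grip": 1},
    {"dp": [0, 0, 0], "roll": 0, "grip": 1},
    {"dp": [0, 0, 0], "roll": 0, "grip": 1},
  ],
  newtons=35,
)

```text
time_s: 4.28
ee_pos: [0.5181, -0.1497, 0.0985]
eef_rot: [-1.571, -0.0, 0.173]
force: [0.9, 0.4, -0.6]
grip_width: 0.0397
```

```bash
python3 - <<'E'
from h import *
plan(.518,-.15,.235);plan(.575,.13,.0985,-4)
E
```

```text
at [ 0.5181 -0.1497  0.0985] xang 9.91 tilt [ 1.e-04  0.e+00 -1.e+00] dp [-1.000e-04 -1.365e-01 -2.000e-04] n>= 2.184737042652229 
at [ 0.5181 -0.1497  0.0985] xang 9.91 tilt [ 1.e-04  0.e+00 -1.e+00] dp [ 0.1042 -0.      0.2658] n>= 4.567354986958034 roll 0.2428 1.298399358746657
```

apply_moves(
  deltas=[
    {"dp": [0, -0.02, 0], "roll": 0, "grip": 1},
    {"dp": [0, -0.04, 0], "roll": 0, "grip": 1},
    {"dp": [0, -0.04, 0], "roll": 0, "grip": 1},
    {"dp": [0, -0.037, 0], "roll": 0, "grip": 1},
    {"dp": [0, 0, 0], "roll": 0, "grip": 1},
  ],
)

```text
time_s: 4.9
ee_pos: [0.5187, -0.15, 0.2371]
eef_rot: [-1.573, -0.003, 0.173]
force: [-0.0, 0.1, -6.2]
grip_width: 0.0396
```

apply_moves(
  deltas=[
    {"dp": [0.013, 0, 0.0332], "roll": 0, "grip": 1},
    {"dp": [0.013, 0, 0.0332], "roll": 0, "grip": 1},
    {"dp": [0.013, 0, 0.0332], "roll": 0, "grip": 1},
    {"dp": [0.013, 0, 0.0332], "roll": 0, "grip": 1},
    {"dp": [0.013, 0, 0.0332], "roll": 0, "grip": 1},
    {"dp": [0.013, 0, 0.0332], "roll": 0, "grip": 1},
    {"dp": [0.013, 0, 0.0332], "roll": 0, "grip": 1},
    {"dp": [0.013, 0, 0.0332], "roll": 0, "grip": 1},
    {"dp": [0, 0, 0], "roll": 0.121, "grip": 1},
    {"dp": [0, 0, 0], "roll": 0.121, "grip": 1},
  ],
)

```text
time_s: 6.15
ee_pos: [0.5741, 0.1302, 0.2324]
eef_rot: [-1.572, 0.004, -0.072]
force: [0.3, -0.6, -5.2]
grip_width: 0.0396
```

apply_moves(
  deltas=[
    {"dp": [0, 0, 0], "roll": 0, "grip": 1},
    {"dp": [0, 0, 0], "roll": 0, "grip": 1},
  ],
)

```text
time_s: 6.4
ee_pos: [0.5745, 0.1297, 0.2342]
eef_rot: [-1.571, 0.002, -0.066]
force: [0.3, 0.3, -4.5]
grip_width: 0.0397
```

```bash
python3 - <<'E'
from h import *
snap('wrist','w2');snap('scene','s2');snap('top','t2');plan(.585,.2577,.235,-4)
E
```

```text
at [0.5747 0.1297 0.2351] xang -3.88 tilt [-5.e-04 -1.e-04 -1.e+00] dp [1.600e-03 1.000e-04 1.284e-01] n>= 2.054610245921904 roll 0.002 0.01092941971624513
```

View pics/w2.png

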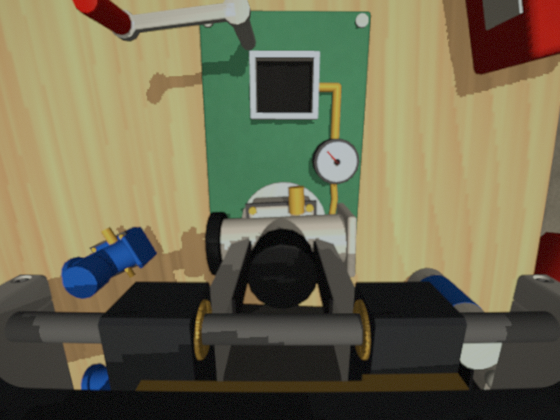

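Wrist view: nest frame outer corners at (249,52), (319,51), (320,118), (252,119); carb level and square in the jaws, keeper open on the left with the hinge at (237,11).

```bash
python3 - <<'E'
from h import *
c=lambda x,y:(165+x/3.125-.34,152+y/3.125-.34)
W=[(249,51.5),(319.5,51),(320,118.5),(251,119)]
P=[atz('w2',p,.042) for p in W];print(np.round(P,4).tolist(),np.mean(P,0))
e1=P[1]-P[0];e2=P[2]-P[3];print(np.degrees([np.arctan2(*e[1::-1]) for e in(e1,e2)]),[np.linalg.norm(v) for v in (e1,e2,P[1]-P[2],P[0]-P[3])])
T=[c(80,92),c(154,97),c(149,177),c(75,172)]
Q=[atz('t0',p,.042) for p in T];print(np.mean(Q,0))
print(tri(('w2',np.mean(W,0)),('t0',np.mean(T,0))))
# flange edge & tube direction in hand
im=cv2.imread('pics/w2.png')
z=.235-.0985
for yaw in(-.11,-.068,-.03,):
  R=Ro.from_euler('z',yaw).as_matrix();o=np.array([.5747,.1297,.004+z])
  print(yaw,proj('w2',[o+R@np.array(v) for v in [(-.052,0,.079),(-.052,.024,.055),(-.052,-.024,.055),(.05,.022,.077),(.05,-.022,.077),(.05,.022,.033)]]).round(0).tolist())
cv2.imwrite('pics/m1.png',cv2.resize(np.hstack([im[180:320,190:370]]),None,fx=3,fy=3))
E
```

```text
[[0.5494, 0.2951, 0.042], [0.6277, 0.2904, 0.042], [0.6257, 0.2181, 0.042], [0.5451, 0.2228, 0.042]] [0.58697535 0.25658642 0.042     ]
[-3.40019729 -3.3691397 ] [np.float64(0.07850462975685032), np.float64(0.08073616198331635), np.float64(0.07235392705984679), np.float64(0.07236326633460514)]
[0.58389585 0.25687291 0.042     ]
(array([0.58733262, 0.26236193, 0.01110132]), [0.0005145786432662868, 0.0005145786432664267])
-0.11 [[203.0, 246.0], [211.0, 203.0], [212.0, 264.0], [359.0, 220.0], [351.0, 280.0], [345.0, 204.0]]
-0.068 [[203.0, 249.0], [209.0, 206.0], [213.0, 266.0], [357.0, 217.0], [353.0, 278.0], [344.0, 202.0]]
-0.03 [[203.0, 252.0], [208.0, 208.0], [215.0, 269.0], [356.0, 214.0], [354.0, 275.0], [343.0, 199.0]]
```

View pics/m1.png

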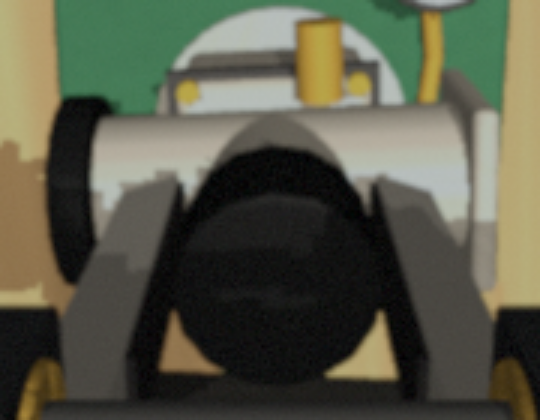

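apply_moves(
  deltas=[
    {"dp": [0.0005, 0, 0.032], "roll": 0, "grip": 1},
    {"dp": [0.0005, 0, 0.032], "roll": 0, "grip": 1},
    {"dp": [0.0006, 0, 0.032], "roll": 0, "grip": 1},
    {"dp": [0.0006, 0, 0.0317], "roll": 0, "grip": 1},
    {"dp": [0, 0, 0], "roll": 0, "grip": 1},
    {"dp": [0, 0.04, 0], "roll": 0, "grip": 1},
    {"dp": [0, 0.04, 0], "roll": 0, "grip": 1},
    {"dp": [0, 0.005, 0], "roll": 0, "grip": 1},
    {"dp": [0, 0, 0], "roll": 0, "grip": 1},
    {"dp": [0, 0, 0], "roll": 0, "grip": 1},
  ],
)

```text
time_s: 7.8
ee_pos: [0.5865, 0.2571, 0.1525]
eef_rot: [-1.57, -0.003, -0.069]
force: [0.6, 0.5, -5.4]
grip_width: 0.0398
```

```bash
python3 - <<'E'
from h import *
plan(.5855,.257,.119,-4)
snap('scene','s3');snap('top','t3');snap('wrist','w3')
E
```

```text
at [0.5865 0.2571 0.1525] xang -3.96 tilt [ 0.0028  0.001  -1.    ] dp [-0.0011  0.0335 -0.0002] n>= 0.5368803686138931 roll 0.0008 0.004190468416673028
```

apply_moves(
  deltas=[
    {"dp": [-0.001, 0.01, 0], "roll": 0, "grip": 1},
    {"dp": [0, 0.01, 0], "roll": 0, "grip": 1},
    {"dp": [0, 0.008, 0], "roll": 0, "grip": 1},
    {"dp": [0, 0.004, 0], "roll": 0, "grip": 1},
    {"dp": [0, 0, 0], "roll": 0, "grip": 1},
    {"dp": [0, 0, 0], "roll": 0, "grip": 1},
  ],
)

```text
time_s: 8.7
ee_pos: [0.585, 0.2572, 0.1188]
eef_rot: [-1.571, -0.0, -0.069]
force: [-0.2, 0.0, -4.7]
grip_width: 0.0394
```

Free so far (weight still on the wrist, no side force); lower on to the floor.

apply_moves(
  deltas=[
    {"dp": [0, 0.001, 0], "roll": 0, "grip": 1},
    {"dp": [0, 0.001, 0], "roll": 0, "grip": 1},
    {"dp": [0, 0.001, 0], "roll": 0, "grip": 1},
    {"dp": [0, 0, 0], "roll": 0, "grip": 1},
  ],
)

```text
time_s: 9.2
ee_pos: [0.5849, 0.2572, 0.1165]
eef_rot: [-1.57, -0.001, -0.069]
force: [-3.0, -0.7, 5.3]
grip_width: 0.0393
```

apply_moves(
  deltas=[
    {"dp": [0, 0, 0], "roll": 0, "grip": -1},
    {"dp": [0, 0, 0], "roll": 0, "grip": -1},
    {"dp": [0, 0, 0], "roll": 0, "grip": -1},
    {"dp": [0, 0, 0], "roll": 0, "grip": -1},
    {"dp": [0, -0.03, 0], "roll": 0, "grip": -1},
    {"dp": [0, -0.04, 0], "roll": 0, "grip": -1},
    {"dp": [0, -0.03, 0], "roll": 0, "grip": -1},
    {"dp": [0, -0.03, 0], "roll": 0, "grip": -1},
    {"dp": [0, 0, 0], "roll": 0, "grip": -1},
  ],
)

```text
time_s: 10.32
ee_pos: [0.5854, 0.2574, 0.2477]
eef_rot: [-1.569, -0.004, -0.069]
force: [0.1, -0.5, -1.5]
grip_width: 0.0938
```

```bash
python3 - <<'E'
from h import *
plan(.448,.30,.245,-88);print(ctrl.get_obs()['qpos'])
E
```

```text
at [0.5854 0.2574 0.2477] xang -3.95 tilt [ 0.0039  0.0015 -1.    ] dp [-0.14    0.0023  0.0331] n>= 2.302587523259086 roll 1.4669 7.844521531450983
[3.56905431e-01 4.82988259e-01 1.19721716e+00 2.88892778e-05
 1.45724110e+00 4.25863160e-01]
```

apply_moves(
  deltas=[
    {"dp": [-0.035, 0, 0.0083], "roll": 0, "grip": -1},
    {"dp": [-0.035, 0, 0.0083], "roll": 0, "grip": -1},
    {"dp": [-0.035, 0, 0.0083], "roll": 0, "grip": -1},
    {"dp": [-0.035, 0.002, 0.0083], "roll": 0, "grip": -1},
    {"dp": [0, 0, 0], "roll": 0.183, "grip": -1},
    {"dp": [0, 0, 0], "roll": 0.183, "grip": -1},
    {"dp": [0, 0, 0], "roll": 0.183, "grip": -1},
    {"dp": [0, 0, 0], "roll": 0.183, "grip": -1},
    {"dp": [0, 0, 0], "roll": 0.183, "grip": -1},
    {"dp": [0, 0, 0], "roll": 0.183, "grip": -1},
  ],
)

```text
time_s: 11.58
ee_pos: [0.4471, 0.2997, 0.2421]
eef_rot: [-1.573, -0.0, -1.173]
force: [0.0, -0.4, 0.1]
grip_width: 0.0938
```

apply_moves(
  deltas=[
    {"dp": [0, 0, 0], "roll": 0.183, "grip": -1},
    {"dp": [0, 0, 0], "roll": 0.183, "grip": -1},
    {"dp": [0, 0, 0], "roll": 0, "grip": -1},
    {"dp": [0, 0, 0], "roll": 0, "grip": -1},
  ],
)

```text
time_s: 12.08
ee_pos: [0.4473, 0.2998, 0.2428]
eef_rot: [-1.572, -0.0, -1.529]
force: [0.2, -0.4, 0.1]
grip_width: 0.0937
```

```bash
python3 - <<'E'
from h import *
plan(.448,.307,.245,-88);snap('wrist','w4');snap('top','t4')
a=cv2.imread('pics/w4.png');b=cv2.imread('pics/t4.png')[140:260,150:290]
b=cv2.resize(b,(490,420),interpolation=cv2.INTER_CUBIC)
cv2.imwrite('pics/m4.png',np.hstack([a[:,:],b])[:, :] if False else cv2.resize(np.hstack([a,b]),(800,320)))
E
```

```text
at [0.4473 0.2998 0.2428] xang -87.59 tilt [-8.e-04 -4.e-04 -1.e+00] dp [-0.0072 -0.0022  0.001 ] n>= 0.12104183480989894 roll 0.0071 0.03782494974666837
```

View pics/w4.png

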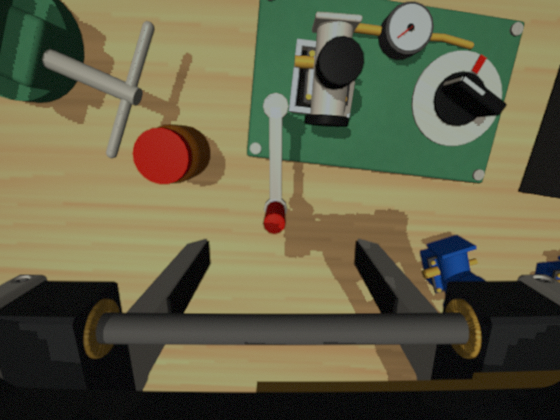

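Wrist view: carb seated in the nest, bell mouth towards the robot; handle top (275,223), hinge (275,104), knob pointer end around (447,83), mark (479,66).

```bash
python3 - <<'E'
from h import *
print('handle',tri(('w4',(275,224)),('t0',(173.3,238.1)),('s0',(393.5,192.7))),atz('w4',(275,224),.172))
p=atz('w4',(275,104),.118);print('pivot',p)
print('cap',atz('w4',(340,61),.137))
k=atz('w4',(457.5,97),.0265);print('ring c',k,'mark',atz('w4',(479,66),.026))
print('screws',[atz('w4',q,.022).round(4).tolist() for q in [(255,148),(479,175),(517,29)]])
plan(.448,.307,.1425)
R=Ro.from_euler('z',-.069).as_matrix()
for K in[(.5734,.088)]:
  print('bar', [atz('w4',q,.077).round(4).tolist() for q in [(445,83),(503,107)]])
E
```

```text
handle (array([0.44742997, 0.30672722, 0.16753638]), [0.0012927840616891674, 0.0009704217976470021, 0.0005846732794998926]) [0.44805044 0.30561625 0.172     ]
pivot [0.54930961 0.31048873 0.118     ]
cap [0.58499854 0.25584691 0.137     ]
ring c [0.57694982 0.08699649 0.0265    ] mark [0.61406213 0.06637604 0.026     ]
screws [[0.5031, 0.3367, 0.022], [0.4815, 0.0367, 0.022], [0.6592, 0.0247, 0.022]]
at [0.4474 0.2999 0.2432] xang -87.67 tilt [-3.e-04 -2.e-04 -1.e+00] dp [-0.0071  0.1007  0.001 ] n>= 1.6148633135362305 
bar [[0.5831, 0.1314, 0.077], [0.5625, 0.0626, 0.077]]
```

apply_moves(
  deltas=[
    {"dp": [-0.0066, 0.01, 0.0008], "roll": 0, "grip": -1},
    {"dp": [0, 0.04, 0], "roll": 0, "grip": -1},
    {"dp": [0, 0.04, 0], "roll": 0, "grip": -1},
    {"dp": [0, 0.01, 0], "roll": 0, "grip": -1},
    {"dp": [0, 0, 0], "roll": 0, "grip": 1},
    {"dp": [0, 0, 0], "roll": 0, "grip": 1},
    {"dp": [0, 0, 0], "roll": 0, "grip": 1},
    {"dp": [0, 0, 0], "roll": 0, "grip": 1},
    {"dp": [0, 0, 0], "roll": 0, "grip": 1},
    {"dp": [0, 0, 0], "roll": 0, "grip": 1},
  ],
  newtons=12,
)

```text
time_s: 13.42
ee_pos: [0.448, 0.3065, 0.1435]
eef_rot: [-1.571, 0.0, -1.533]
force: [0.1, 0.4, 0.2]
grip_width: 0.0374
```

```bash
python3 - <<'E'
from h import *
plan(.448,.3065,.1425);print(ctrl.get_obs()['grip_width'])
E
```

```text
at [0.448  0.3065 0.1435] xang -87.83 tilt [ 1.e-04  0.e+00 -1.e+00] dp [0.    0.001 0.   ] n>= 0.01633954143872286 
0.03737728276533423
```

apply_moves(
  deltas=[
    {"dp": [0, 0, 0], "roll": 0, "grip": 1},
    {"dp": [0, 0, 0], "roll": 0, "grip": 1},
    {"dp": [0, 0, 0], "roll": 0, "grip": 1},
    {"dp": [0, 0, 0], "roll": 0, "grip": 1},
  ],
)

```text
time_s: 13.92
ee_pos: [0.4479, 0.3065, 0.1434]
eef_rot: [-1.571, -0.0, -1.533]
force: [-0.5, -0.4, -1.1]
grip_width: 0.0199
```

apply_moves(
  deltas=[
    {"dp": [0.00975, 0, 0.00048], "roll": -0.0977, "grip": 1},
    {"dp": [0.00975, 0, 0.00048], "roll": -0.0977, "grip": 1},
    {"dp": [0.00975, 0, 0.00048], "roll": -0.0977, "grip": 1},
    {"dp": [0.00975, 0, 0.00048], "roll": -0.0977, "grip": 1},
    {"dp": [0.00975, 0, 0.00048], "roll": -0.0977, "grip": 1},
  ],
)

```text
time_s: 14.55
ee_pos: [0.4615, 0.2599, 0.1435]
eef_rot: [-1.57, 0.0, -1.041]
force: [1.7, 2.9, -2.8]
grip_width: 0.0198
```

apply_moves(
  deltas=[
    {"dp": [0.00975, 0, 0.00048], "roll": -0.0977, "grip": 1},
    {"dp": [0.00975, 0, 0.00048], "roll": -0.0977, "grip": 1},
    {"dp": [0.00975, 0, 0.00048], "roll": -0.0977, "grip": 1},
    {"dp": [0.00975, 0, 0.00048], "roll": -0.0977, "grip": 1},
    {"dp": [0.00975, 0, 0.00048], "roll": -0.0977, "grip": 1},
    {"dp": [0.00975, 0, 0.00048], "roll": -0.0977, "grip": 1},
    {"dp": [0.00975, 0, 0.00048], "roll": -0.0977, "grip": 1},
    {"dp": [0.00975, 0, 0.00048], "roll": -0.0977, "grip": 1},
    {"dp": [0, 0, 0], "roll": 0, "grip": 1},
  ],
)

```text
time_s: 15.68
ee_pos: [0.5224, 0.2142, 0.1434]
eef_rot: [-1.57, -0.0, -0.261]
force: [-0.3, 4.7, -0.8]
grip_width: 0.0196
```

```bash
python3 - <<'E'
from h import *
o=ctrl.get_obs();d=np.array(o['ee_pos'])[:2]-[.548,.3103];print(np.degrees(np.arctan2(d[1],d[0]))%360,np.linalg.norm(d),o['force']);plan(.541,.2105,.1435)
E
```

```text
255.06540150344358 0.09943216812158336 [-0.2992297   4.66251587 -0.77303037]
at [0.5224 0.2142 0.1434] xang -14.98 tilt [ 5.0e-04  1.1e-03 -1.0e+00] dp [ 0.019  -0.0001  0.0012] n>= 0.30391268768495017
```

apply_moves(
  deltas=[
    {"dp": [0.00975, 0, 0.00048], "roll": -0.0977, "grip": 1},
    {"dp": [0.007, 0, 0.0003], "roll": -0.07, "grip": 1},
    {"dp": [0.002, 0, 0.0001], "roll": -0.02, "grip": 1},
    {"dp": [0, 0, 0], "roll": 0, "grip": 1},
    {"dp": [0, 0, 0], "roll": 0, "grip": 1},
  ],
)

```text
time_s: 16.3
ee_pos: [0.5398, 0.2114, 0.1434]
eef_rot: [-1.57, 0.001, -0.075]
force: [-4.4, 3.7, 2.0]
grip_width: 0.0197
```

apply_moves(
  deltas=[
    {"dp": [0.001, 0, 0], "roll": 0, "grip": 1},
    {"dp": [0.001, 0, 0], "roll": 0, "grip": 1},
    {"dp": [0, 0, 0], "roll": 0, "grip": 1},
  ],
)

```text
time_s: 16.68
ee_pos: [0.54, 0.2114, 0.1432]
eef_rot: [-1.571, 0.006, -0.075]
force: [-19.7, 3.3, 8.4]
grip_width: 0.0195
```

apply_moves(
  deltas=[
    {"dp": [-0.0015, 0, 0], "roll": 0, "grip": 1},
    {"dp": [0, 0, 0], "roll": 0, "grip": -1},
    {"dp": [0, 0, 0], "roll": 0, "grip": -1},
    {"dp": [0, 0, 0], "roll": 0, "grip": -1},
    {"dp": [0, 0, 0], "roll": 0, "grip": -1},
    {"dp": [0, 0, 0], "roll": 0, "grip": -1},
    {"dp": [0, -0.03, 0], "roll": 0, "grip": -1},
    {"dp": [0, -0.04, 0], "roll": 0, "grip": -1},
    {"dp": [0, -0.03, 0], "roll": 0, "grip": -1},
    {"dp": [0, 0, 0], "roll": 0, "grip": -1},
  ],
)

```text
time_s: 17.92
ee_pos: [0.5416, 0.2109, 0.2457]
eef_rot: [-1.569, -0.004, -0.075]
force: [-0.3, -0.9, 0.0]
grip_width: 0.0941
```

```bash
python3 - <<'E'
from h import *
plan(.5735,.088,.235,-33)
E
```

```text
at [0.5416 0.2109 0.2457] xang -4.31 tilt [ 0.0039  0.0013 -1.    ] dp [ 0.041   0.0106 -0.1202] n>= 2.0394277391510234 roll 0.5007 2.677700367611322
```

apply_moves(
  deltas=[
    {"dp": [0.01, 0.002, -0.03], "roll": 0, "grip": -1},
    {"dp": [0.01, 0.002, -0.03], "roll": 0, "grip": -1},
    {"dp": [0.01, 0.003, -0.03], "roll": 0, "grip": -1},
    {"dp": [0.011, 0.003, -0.03], "roll": 0, "grip": -1},
    {"dp": [0, 0, 0], "roll": 0.167, "grip": -1},
    {"dp": [0, 0, 0], "roll": 0.167, "grip": -1},
    {"dp": [0, 0, 0], "roll": 0.167, "grip": -1},
    {"dp": [0, 0, 0], "roll": 0, "grip": -1},
    {"dp": [0, 0, 0], "roll": 0, "grip": -1},
  ],
)

```text
time_s: 19.05
ee_pos: [0.5726, 0.088, 0.2328]
eef_rot: [-1.571, 0.001, -0.572]
force: [0.8, 0.0, -0.0]
grip_width: 0.0939
```

```bash
python3 - <<'E'
from h import *
plan(.5735,.088,.235,-33);snap('wrist','w5');snap('scene','s5')
E
```

```text
at [0.5726 0.088  0.2328] xang -32.8 tilt [-1.e-03 -1.e-04 -1.e+00] dp [ 0.0008 -0.0022  0.0005] n>= 0.038325614624480926 roll 0.0035 0.018777160251467858
```

View pics/w5.png

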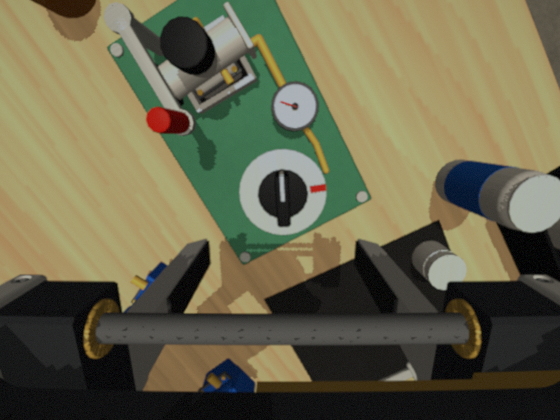

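Wrist view: keeper lies across above the mouth end; ring centre ≈(283,192), knob bar from (281,171) to (284,226), red mark (318,188).

```bash
cat >> h.py <<'E'
def knob(fn,x0=230,y0=140,x1=340,y1=245):
    im=cv2.imread('pics/'+fn+'.png');r=im[y0:y1,x0:x1].astype(int);B,G,R=r[...,0],r[...,1],r[...,2]
    red=(R>130)&(G<80)&(B<80)
    ys,xs=np.nonzero(red);m=(xs.mean()+x0,ys.mean()+y0)
    gr=((r.min(2)>120)&(r.max(2)-r.min(2)<70)).astype(np.uint8)
    n,l,s,_=cv2.connectedComponentsWithStats(gr)
    out=[(s[i].tolist(),) for i in range(1,n) if s[i,4]>15]
    big=1+np.argmax(s[1:,4]);c=max(cv2.findContours((l==big).astype(np.uint8),cv2.RETR_EXTERNAL,cv2.CHAIN_APPROX_NONE)[0],key=len)
    e=cv2.fitEllipse(cv2.convexHull(c)); ce=(e[0][0]+x0,e[0][1]+y0)
    return m,ce,e,out,l,len(xs)
E
python3 - <<'E'
from h import *
m,ce,e,out,l,n=knob('w5');print(m,n,ce,e,out)
M=atz('w5',m,.026);C=atz('w5',ce,.026);print('mark',M,'c',C,'r',np.linalg.norm(M-C))
print('mark ang',np.degrees(np.arctan2(*(M-C)[1::-1])))
for a,b in [((281,171),(284,225)),((281.5,172),(282.5,199))]:
  A=atz('w5',a,.077);Bq=atz('w5',b,.077);d=A-Bq;print(A,Bq,(A+Bq)/2,np.linalg.norm(d),np.degrees(np.arctan2(d[1],d[0])))
im=cv2.imread('pics/w5.png');r=cv2.resize(im[150:245,230:340],None,fx=6,fy=6,interpolation=cv2.INTER_CUBIC);cv2.imwrite('pics/m5.png',r)
E
```

```text
(np.float64(318.0), np.float64(188.0)) 83 (282.398868560791, 191.5246467590332) ((52.398868560791016, 51.5246467590332), (85.69642639160156, 86.8477783203125), 94.0909652709961) [([9, 9, 87, 86, 3721],), ([50, 34, 5, 28, 106],)]
mark [0.61611656 0.06824802 0.026     ] c [0.57504424 0.08918744 0.026     ] r 0.04610200384813802
mark ang -27.013312758682588
[0.59137787 0.11763023 0.077     ] [0.56066576 0.0636285  0.077     ] [0.57602182 0.09062937 0.077     ] 0.06212423236132599 60.37204900402256
[0.59124501 0.11641093 0.077     ] [0.57576312 0.09030138 0.077     ] [0.58350407 0.10335616 0.077     ] 0.03035452827253988 59.333802518139464
```

View pics/m5.png

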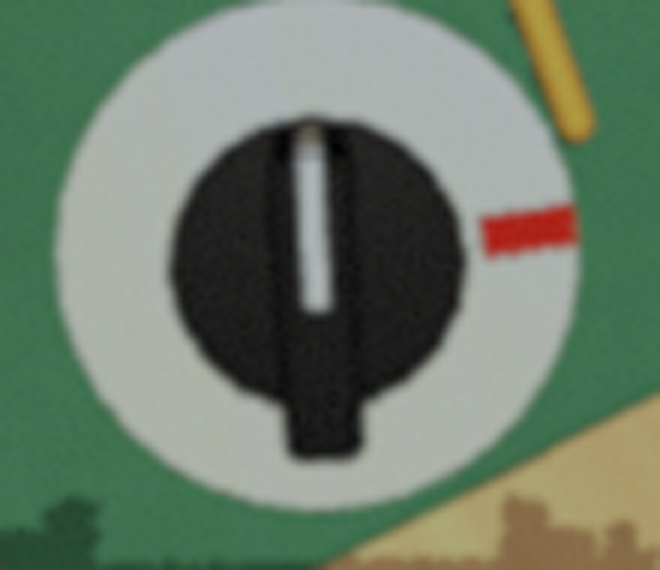

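```bash
python3 - <<'E'
from h import *
plan(.5748,.0893,.0555,-30)
E
```

```text
at [0.5727 0.088  0.2331] xang -32.87 tilt [-4.e-04 -0.e+00 -1.e+00] dp [0.0011 0.1776 0.0023] n>= 2.8423066576962728 roll -0.0501 -0.2679417957907348
```

apply_moves(
  deltas=[
    {"dp": [0.0011, 0.02, 0.0023], "roll": 0, "grip": -1},
    {"dp": [0, 0.04, 0], "roll": -0.05, "grip": -1},
    {"dp": [0, 0.04, 0], "roll": 0, "grip": -1},
    {"dp": [0, 0.04, 0], "roll": 0, "grip": -1},
    {"dp": [0, 0.025, 0], "roll": 0, "grip": -1},
    {"dp": [0, 0.012, 0], "roll": 0, "grip": -1},
    {"dp": [0, 0, 0], "roll": 0, "grip": -1},
    {"dp": [0, 0, 0], "roll": 0, "grip": 1},
    {"dp": [0, 0, 0], "roll": 0, "grip": 1},
    {"dp": [0, 0, 0], "roll": 0, "grip": 1},
  ],
  newtons=35,
)

```text
time_s: 20.4
ee_pos: [0.5752, 0.0893, 0.057]
eef_rot: [-1.57, -0.001, -0.526]
force: [0.7, -0.1, 0.3]
grip_width: 0.0674
```

apply_moves(
  deltas=[
    {"dp": [0, 0, 0], "roll": 0, "grip": 1},
    {"dp": [0, 0, 0], "roll": 0, "grip": 1},
    {"dp": [0, 0, 0], "roll": 0, "grip": 1},
    {"dp": [0, 0, 0], "roll": 0, "grip": 1},
    {"dp": [0, 0, 0], "roll": 0, "grip": 1},
    {"dp": [0, 0, 0], "roll": 0, "grip": 1},
  ],
)

```text
time_s: 21.15
ee_pos: [0.5744, 0.0897, 0.0564]
eef_rot: [-1.571, 0.002, -0.526]
force: [-5.2, 2.6, 3.4]
grip_width: 0.0156
```

```bash
python3 - <<'E'
from h import *
plan(.5748,.0893,.0555,-117);o=ctrl.get_obs();print(o['force'],o['moment'],o['grip_width'],o['qpos'])
E
```

```text
at [0.5744 0.0897 0.0564] xang -30.14 tilt [-1.5e-03  5.0e-04 -1.0e+00] dp [ 0.0006  0.0009 -0.0001] n>= 0.017661295557006764 roll 1.5159 8.10648679467522
[-5.19413718  2.60391371  3.39475419] [ 0.46715651  0.82933423 -0.02859285] 0.015606967031761928 [9.16331213e-02 5.44680560e-01 1.57382288e+00 7.36774126e-04
 1.02451444e+00 6.17371864e-01]
```

apply_moves(
  deltas=[
    {"dp": [-0.0007, 0, 0], "roll": 0, "grip": 1},
    {"dp": [0, 0, 0], "roll": 0.165, "grip": 1},
    {"dp": [0, 0, 0], "roll": 0.165, "grip": 1},
    {"dp": [0, 0, 0], "roll": 0.165, "grip": 1},
    {"dp": [0, 0, 0], "roll": 0.165, "grip": 1},
    {"dp": [0, 0, 0], "roll": 0.165, "grip": 1},
    {"dp": [0, 0, 0], "roll": 0.165, "grip": 1},
  ],
)

```text
time_s: 22.02
ee_pos: [0.5753, 0.088, 0.0565]
eef_rot: [-1.569, -0.002, -1.522]
force: [6.7, -12.5, -3.0]
grip_width: 0.0161
```

apply_moves(
  deltas=[
    {"dp": [0, 0, 0], "roll": 0.165, "grip": 1},
    {"dp": [0, 0, 0], "roll": 0.165, "grip": 1},
    {"dp": [0, 0, 0], "roll": 0.165, "grip": 1},
    {"dp": [0, 0, 0], "roll": 0, "grip": 1},
    {"dp": [0, 0, 0], "roll": 0, "grip": 1},
  ],
)

```text
time_s: 22.65
ee_pos: [0.575, 0.087, 0.0565]
eef_rot: [-1.568, -0.003, -2.012]
force: [4.6, -18.8, -0.4]
grip_width: 0.0157
```

```bash
python3 - <<'E'
from h import *
plan(.5748,.0893,.0555,-117);snap('wrist','w6')
E
```

```text
at [0.575  0.087  0.0565] xang -115.27 tilt [ 0.0013 -0.0037 -1.    ] dp [-0.002   0.001  -0.0012] n>= 0.03978957151690822 roll 0.0301 0.16109194651507444
```

View pics/w6.png

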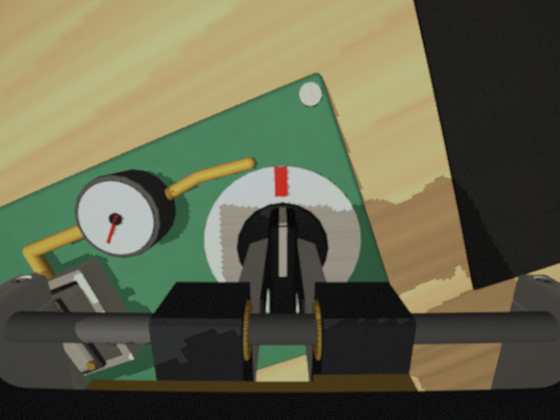

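Pointer (tip ≈(282,208), tail (283,276)) nearly in line with the mark (281,181). Ease the side force, then measure finely.

apply_moves(
  deltas=[
    {"dp": [0.001, 0, 0.0006], "roll": 0, "grip": 1},
    {"dp": [0.0008, 0, 0.0006], "roll": 0, "grip": 1},
    {"dp": [0, 0, 0], "roll": 0, "grip": 1},
  ],
)

```text
time_s: 23.08
ee_pos: [0.5751, 0.0868, 0.0565]
eef_rot: [-1.569, -0.0, -2.011]
force: [2.8, -5.8, -1.7]
grip_width: 0.0158
```

```bash
python3 - <<'E'
from h import *
plan(.5748,.0893,.0555,-117);im=snap('wrist','w7')
r=im[160:200,265:300].astype(int);red=(r[...,2]>130)&(r[...,1]<90)
ys,xs=np.nonzero(red);m=(xs.mean()+265,ys.mean()+160);print('red',m,len(xs))
A=[atz('w7',(x+265,y+160),.026)[:2] for y,x in zip(ys,xs)];A=np.array(A);u,s,v=np.linalg.svd(A-A.mean(0));d=v[0]*np.sign(v[0][0]);print('mark c',A.mean(0),'axis',np.degrees(np.arctan2(d[1],d[0])),s)
# pointer per row: bright column centroid
P=[]
for y in range(208,280,3):
  g=im[y,270:296].min(1).astype(float) if False else cv2.cvtColor(im,cv2.COLOR_BGR2GRAY)[y,272:294].astype(float)
  w=np.clip(g-70,0,None);
  if w.sum()>60: P.append((272+(w*np.arange(22)).sum()/w.sum(),y))
print(np.round(P,1).tolist())
Q=np.array([atz('w7',p,.077)[:2] for p in P]);u,s,v=np.linalg.svd(Q-Q.mean(0));d=v[0]*np.sign(v[0][0]);print('pointer axis',np.degrees(np.arctan2(d[1],d[0])),Q[0],Q[-1])
m=A.mean(0)
for c in [(.575,.087),(.575,.0892),(.5734,.088),m and 0 if False else Q[-1]]: print(c,np.degrees(np.arctan2(*(m-np.array(c))[::-1])),np.linalg.norm(m-np.array(c)))
E
```

```text
at [0.5751 0.0868 0.0565] xang -115.25 tilt [ 1.e-03 -9.e-04 -1.e+00] dp [-0.0021  0.001  -0.0013] n>= 0.04300149117174839 roll 0.0306 0.16360989062448128
red (np.float64(280.53958944281527), np.float64(181.12609970674487)) 341
mark c [0.61534423 0.06926837] axis -24.954401051334525 [0.10391887 0.0432041 ]
[[282.0, 208.0], [282.0, 211.0], [281.9, 214.0], [282.2, 217.0], [281.8, 220.0], [282.3, 223.0], [282.1, 229.0], [282.1, 232.0], [282.1, 235.0], [282.1, 238.0], [282.1, 241.0], [282.1, 244.0], [282.1, 247.0], [281.9, 250.0], [281.9, 253.0], [281.9, 256.0], [282.1, 259.0], [282.1, 262.0], [282.1, 265.0], [282.1, 268.0], [282.1, 271.0], [282.1, 274.0]]
pointer axis -25.170489936218207 [0.60939568 0.07105666] [0.57543574 0.08696894]
(0.575, 0.087) -23.725890860753655 0.044068896501741964
(0.575, 0.0892) -26.29117235371258 0.04499918666095921
(0.5734, 0.088) -24.06478003919148 0.04593683092143113
[0.57543574 0.08696894] -23.918673546374485 0.04365773293729636
```

Pointer −25.2° against mark −24…−25°: aligned within about a degree. Release and check from clear above.

apply_moves(
  deltas=[
    {"dp": [0, 0, 0], "roll": 0, "grip": -1},
    {"dp": [0, 0, 0], "roll": 0, "grip": -1},
    {"dp": [0, 0, 0], "roll": 0, "grip": -1},
    {"dp": [0, 0, 0], "roll": 0, "grip": -1},
    {"dp": [0, 0, 0], "roll": 0, "grip": -1},
    {"dp": [0, -0.03, 0], "roll": 0, "grip": -1},
    {"dp": [0, -0.04, 0], "roll": 0, "grip": -1},
    {"dp": [0, -0.04, -0.02], "roll": 0, "grip": -1},
    {"dp": [0, 0, -0.03], "roll": 0, "grip": -1},
    {"dp": [0, 0, 0], "roll": 0, "grip": -1},
  ],
)

```text
time_s: 24.38
ee_pos: [0.5286, 0.1095, 0.167]
eef_rot: [-1.57, 0.0, -2.01]
force: [-0.4, -0.2, -0.2]
grip_width: 0.0939
```

apply_moves(
  deltas=[
    {"dp": [0, 0, 0], "roll": 0, "grip": -1},
    {"dp": [0, 0, 0], "roll": 0, "grip": -1},
  ],
)

```text
time_s: 24.62
ee_pos: [0.5298, 0.1085, 0.166]
eef_rot: [-1.571, -0.0, -2.012]
force: [-0.0, -0.6, -0.2]
grip_width: 0.0943
```

```bash
python3 - <<'E'
from h import *
im=snap('wrist','w8');snap('top','t8');snap('scene','s8')
print([proj('w8',[(.575,.0875,.026)]).tolist()]);plan(.575,.087,.0555,-117)
E
```

```text
[[[281.9350489820132, 159.05487605974344]]]
at [0.5296 0.1086 0.1661] xang -115.26 tilt [-5.e-04 -1.e-04 -1.e+00] dp [0.0002 0.1106 0.0503] n>= 1.9436614982241356 roll 0.0304 0.16269724926253668
```

View pics/w8.png

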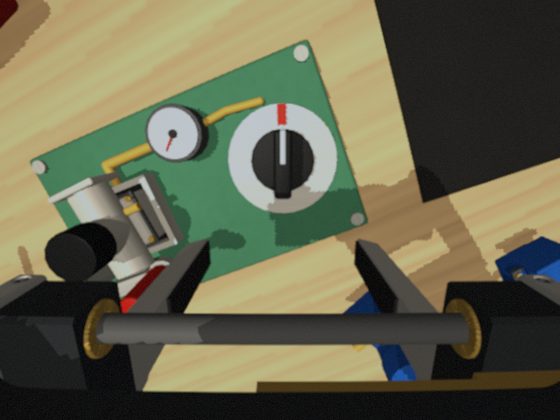

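View shows pointer line in line with the red mark: pointer (282,127–165), mark (282,114), carb still seated. Numeric check, also whether the other things stayed.

```bash
python3 - <<'E'
from h import *
im=cv2.imread('pics/w8.png')
r=im[100:126,268:296].astype(int);red=(r[...,2]>130)&(r[...,1]<90)
ys,xs=np.nonzero(red);A=np.array([atz('w8',(x+268,y+100),.026)[:2] for y,x in zip(ys,xs)])
u,s,v=np.linalg.svd(A-A.mean(0));d=v[0]*np.sign(v[0][0]);m=A.mean(0)
print('mark',m,len(xs),'axis',np.degrees(np.arctan2(d[1],d[0])))
_,ce,e,out,l,n=knob('w8',225,100,340,218);C=atz('w8',ce,.026)[:2];print('ring',ce,e[1],C,'mark ang',np.degrees(np.arctan2(*(m-C)[::-1])),np.linalg.norm(m-C))
g=im[118:172,272:293].min(2);print(out)
n,ll,st,cc=cv2.connectedComponentsWithStats((g>110).astype(np.uint8))
for i in range(1,n):
  if 40<st[i,4]<400:
    ys,xs=np.nonzero(ll==i);Q=np.array([atz('w8',(x+272,y+118),.077)[:2] for y,x in zip(ys,xs)])
    u,s,v=np.linalg.svd(Q-Q.mean(0));d=v[0]*np.sign(v[0][0]);print(st[i],'pointer axis',np.degrees(np.arctan2(d[1],d[0])),Q.mean(0), 'tip',(Q.mean(0)+d*.015))
# scene changes: initial vs now
for n0,n1 in(('t0','t8'),('s0','s8')):
  a=cv2.imread(f'pics/{n0}.png');b=cv2.imread(f'pics/{n1}.png');D=(cv2.absdiff(a,b).max(2)>45).astype(np.uint8)
  D=cv2.morphologyEx(D,cv2.MORPH_OPEN,np.ones((2,2)));_,_,S,_=cv2.connectedComponentsWithStats(D);print(n1,[x.tolist() for x in S[1:] if x[4]>25])
a=cv2.imread('pics/t8.png')[140:260,150:290];b=cv2.imread('pics/s8.png')[160:310,255:430]
cv2.imwrite('pics/m8.png',np.hstack([cv2.resize(a,(400,343)),cv2.resize(b,(400,343))]))
E
```

```text
mark [0.6158349  0.06905528] 146 axis -23.05321528172903
ring (282.0499496459961, 157.45709228515625) (109.15462493896484, 109.91253662109375) [0.57642562 0.08669718] mark ang -24.11607837744557 0.04317786127900122
[([108, 0, 7, 22, 83],), ([3, 3, 110, 110, 6227],)]
t8 [[193, 177, 39, 40, 459], [214, 182, 65, 51, 1584], [189, 187, 5, 10, 35], [194, 198, 12, 9, 81], [321, 201, 23, 32, 317], [183, 204, 12, 7, 47], [171, 210, 13, 34, 199], [192, 218, 4, 9, 35], [129, 224, 424, 196, 32756], [194, 229, 11, 24, 140], [251, 376, 13, 10, 66], [264, 384, 14, 16, 95]]
s8 [[96, 0, 92, 94, 2911], [238, 0, 51, 49, 1530], [296, 0, 9, 13, 93], [303, 0, 21, 56, 625], [321, 0, 18, 98, 1138], [315, 61, 6, 6, 30], [86, 71, 6, 11, 50], [95, 70, 6, 20, 50], [295, 70, 7, 38, 205], [341, 88, 5, 20, 72], [260, 94, 14, 20, 219], [303, 97, 26, 12, 234], [334, 100, 4, 8, 26], [304, 108, 17, 7, 88], [305, 119, 52, 100, 1823], [98, 127, 146, 47, 3329], [260, 128, 10, 6, 37], [241, 135, 18, 17, 190], [312, 134, 12, 3, 32], [283, 169, 21, 9, 122], [293, 179, 10, 16, 72], [249, 180, 48, 67, 1932], [387, 192, 11, 22, 153], [294, 198, 6, 7, 26], [204, 207, 28, 43, 743], [350, 211, 39, 40, 532], [290, 239, 23, 21, 200], [356, 253, 6, 10, 38], [360, 257, 26, 18, 316]]
```

```bash
python3 - <<'E'
from h import *
im=cv2.imread('pics/w8.png');g=cv2.cvtColor(im,cv2.COLOR_BGR2GRAY).astype(float)
P=[]
for y in range(134,163,2):
  w=np.clip(g[y,276:290]-80,0,None);P.append((276+(w*np.arange(14)).sum()/max(w.sum(),1),y))
Q=np.array([atz('w8',p,.077)[:2] for p in P]);u,s,v=np.linalg.svd(Q-Q.mean(0));d=v[0]*np.sign(v[0][0])
print(np.round(P,1).tolist(),np.degrees(np.arctan2(d[1],d[0])),Q[0],Q[-1])
E
```

```text
[[282.2, 134.0], [282.2, 136.0], [282.2, 138.0], [282.2, 140.0], [282.2, 142.0], [282.2, 144.0], [282.2, 146.0], [282.2, 148.0], [282.2, 150.0], [282.2, 152.0], [282.2, 154.0], [282.2, 156.0], [282.2, 158.0], [282.2, 160.0], [282.2, 162.0]] -25.1939476932494 [0.59765287 0.0766038 ] [0.57638231 0.08660206]
```

View pics/m8.png

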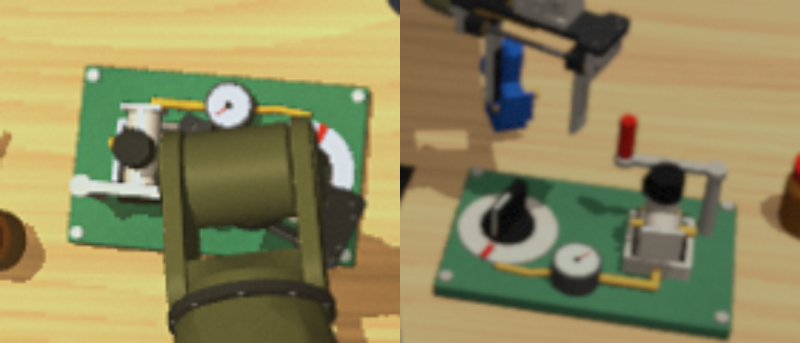

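Top and scene views show the carb upright in the nest, the keeper across above its mouth end, and the pointer at the mark. One numeric keeper check from w5 before handing in.

```bash
python3 - <<'E'
from h import *
h=atz('w5',(159,121),.172)[:2];p=atz('w5',(119,17),.118)[:2];d=h-p
a=np.degrees(np.arctan2(d[1],d[0]))%360;print(h,p,np.linalg.norm(d),a,'rel stand',np.radians(a-(180-3.95)))
h2,p2=[atz('s8',(255+x*175/400,160+y*150/343),z)[:2] for x,y,z in((-400+1027,121,.172),(-400+1113,168,.118))];print(h2,p2)
d=h2-p2;a=np.degrees(np.arctan2(d[1],d[0]))%360;print(a,np.linalg.norm(d),np.radians(a-176.05))
E
```

```text
[0.54141558 0.20844021] [0.54898763 0.3093964 ] 0.10123975314172205 265.7106586533632 rel stand 1.5648737030079334
[0.49252537 0.63840866] [0.49301336 0.74976598]
269.748919991536 0.11135838645876281 1.6353546594150405
```

```bash
python3 -c "
from station import ctrl
print(ctrl.hand_in(),ctrl.get_obs()['time_s'])"
```

```text
the job is handed in; nothing more can be done
the job is handed in; nothing more can be done
```

The job is done and handed in at about 25 s. The carburettor stands in the nest with its mouth to the robot's side. The keeper bar was swung across to its stop, and only then was the knob turned clockwise to the mark.

**Last checks**
- **Keeper:** about 1.565 rad (1.571 is fully across), measured in a wrist picture taken after release. A second check from the scene camera failed because I made a crop error in the script, so I discarded it.
- **Knob:** the pointer is at −25.2°. The mark reads between −23° and −25° in the last two wrist pictures, best estimate −24.1°. An earlier, coarser reading gave −27°. The pointer is therefore within about 1–2° of the mark, probably about 1° past it.
- **Mark:** it was not turned; its measured position agrees to about 1 mm before and after.
- **Carburettor:** seen upright in the nest in the final pictures.
- **Other things:** the before/after picture comparison was hard to read because the arm and its shadow had moved. I saw no shifted object in the pictures I viewed.
- **Forces:** the highest readings were about 20 N, pressing the keeper on its stop, and 19 N sideways at the knob. I eased the knob's side force before letting go.

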